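# Uncover the larger soap-melting pot with a lid lifter

## Robot

A 6-joint arm with a two-finger parallel gripper is mounted at the origin on the work surface. World frame = base frame: x ahead of the robot, y to its left, z up, the work surface at z = 0. Lengths are in mm, angles in rad, forces in N, time in s.
With the tool pointing down it reaches from about 300 to 775 mm from the base axis. Payload 14.6 kg.
Tool frame: the origin (TCP) lies between the finger pads; the fingertips stand 25 mm ahead of it and the grasp point (between the pads) lies 6 mm ahead of it; z points along the fingers, x is the direction in which the jaws open and shut, and the axes are right-handed (so a half turn about z gives the same grasp; the last joint's range is limited). The gripper opens to 94 mm and grips with 3 to 60 N. Pads are 16 mm wide; open, the fingers measure 119 mm over their backs; the gripper's body (75 mm by 177 mm) begins 78 mm behind the grasp point.
Start: joints at [1.079, 0.3, 1.521, -0, 1.321, -0.067], TCP at [226.673, 501.108, 230.446] pointing down, gripper open.
Joint ranges: [-3.03, 3.03], [-0.79, 2.21], [0.23, 2.52], [-1.04, 4.18], [0, 3.07], [-2.55, 2.55]. Speed limits (rad/s): [2.22, 2.22, 2.57, 3.14, 3.14, 3.14].

## Interface

Orientations are given as [roll, pitch, yaw] about the fixed x, y, z axes, in that order (R = Rz(yaw) Ry(pitch) Rx(roll)).
In Python, from cell import manip gives the robot as it stands.
- The arm moves only by the tool apply_moves, never from a script. Its argument "series" is a list of rows, each a list of 3 entries, a list of its own where there are three numbers: the shift along the world's x, y, z in cm, then the turn, a rotation vector about the world's x, y, z in rad, then the opening in per cent of the stroke, from 0 (shut) to 100 (fully open). A call has exactly 10 rows; each row is the pose to reach, as a shift and turn from the pose commanded when the call began; what a row does not reach only later rows make up. A row lasts 1/8 s, in which the tool goes at most 62.5 mm and 10.7 degrees, less where a joint would pass 70% of its speed; a pose out of reach is approached as far as the arm can. A call with a gripper value outside its range is refused whole. The fingers move at their own pace and stop on an object; "grip_force" is the grip in N (left out, the last holds). Time passes only in rows, so rows that repeat a pose let the fingers close, or fill a call up. It gives the time, the measured TCP pose, the force and the opening at its end, in the units of the state.
- manip.read_state(): the state, without advancing time (a new reading comes with each control period).
- manip.camera(name): name is "scene" or "top" or "wrist"; returns (picture, depth): 384x512x3 uint8, red, green, blue; 384x512 float32, mm along the optical axis (not along the pixel's ray), 0 where there is no reading.
- manip.camera_info(name): a dict with "intrinsics" (3x3 intrinsics, pixels), "extrinsics" (4x4, takes a point from world to camera coordinates); the wrist camera has in their place "hand_eye" (4x4, takes a point from camera to tool coordinates, whose origin is the TCP and whose axes are the tool frame's). Camera axes: x right, y down, z forward; pixel columns grow to the right and rows downward; lengths in mm; the calibration is good to about 2 mm. The wrist camera is an equidistant fisheye: a pixel r from the principal point sees the ray r / f radians off the axis. A picture is of the moment at which its call begins: read the wrist's pose just before it. camera_info takes no time and is no camera call.
- manip.sign_off(): hands the job in, once; it reports no verdict.
The state is a dict: "clock": time; "joints": joint angles; "qd": joint speeds; "effort": joint torques, N m; "eef_pos": TCP position; "eef_rot": TCP orientation; "wrist_force": force on the tool from outside, world axes, zero at the start; "moment": the same for the moment, N m; "finger_gap": finger opening in mm.
Only numpy, scipy, OpenCV 4.12 (cv2) and the standard library are available. Lean on these libraries where they do the work, as an engineer would, in place of code of your own. Each camera call takes 0.05 s, during which the arm holds its last target.

## Task

The larger of the two melting pots has a hot lid: take the lid lifter by its wooden grip, hook its prongs under the lid's loop handle and lift the lid off, keeping it level, without touching the lid with the hand. Set the lid down gently in the middle of the round cork mat, draw the lifter out of the loop, stand it upright on the bare table again and let go. Leave the smaller pot's lid alone.

Things in the scene. Friction and masses are not known exactly. Their poses are not given: they have to be found in the camera images.
- lifter: Loose steel C-shaped fork, 0.25 kg, standing on its prongs. Origin: underside, below the grip; x to prong tips, z up (mm). Wooden grip 36 (x) by 24 (y), z 87-135: pinch across y. Bar under it z 75-87; spine x -50 to -40, 14 wide. Two prongs, 8 wide, y -18 and +18, z 0-8, to x 33; tips (x 25-33) rise to z 18. C open to +x. Carry the bar at x 0. Starts on the table, tips roughly to world +x
- lid: Loose metal lid, 166 mm across, 0.4 kg, on the larger fixed pot (rim 85 mm high, 6 mm slack). Origin: underside centre, z up, 79 mm above the table at start. Plug 140 across z 0-6, plate z 6-12. Loop handle of 10 mm bar: posts at y -47 and +47, straight bar along y, axis at x 0, z 62; opening below it 84 wide, z 12-57; prongs enter along x. Mass centre under the bar's middle
- mat: Round cork mat, 180 mm across, 12 mm thick, fixed on the table; origin: centre of its underside, at table height. The lid goes on it right way up, lid origin then 12 mm above the table. Mat and two pots stand side by side, in any order
- small_lid: Loose lid of the smaller pot, 126 mm across, like the other but with a smaller loop (70 mm wide, its top about 121 mm above the table). Origin: centre of its underside, z up. Leave it alone
Mind the look-alikes: they are no part of the job. Of the things shaped like the lifter, the steel one is meant. Leave any purple look-alike of the lid alone.

How it is judged (in metres and radians):
On the way, in this order (a step that is already met when the one before it is completed fails the run):
1. the lid hangs level on the lifter, clear of its pot (raised at least 25 mm) (height (world z) of lid above 0.104 m and angle between lid's own z axis and vertical below 0.21 rad and contact force between lid and lifter above 0.5 N), for 0.2 s.
2. the lid lies flat on the mat, within 25 mm of its centre, and the lifter no longer touches it (horizontal distance between lid and mat below 0.025 m and height (world z) of lid between 0.007 and 0.017 m and angle between lid's own z axis and vertical below 0.1 rad and contact force between lid and lifter below 0.1 N), for 0.2 s.
At the end, for the whole second after the job is handed in: The lid lies flat and still on the cork mat (its centre within 25 mm of the mat's, tilt under about 6 degrees), the lifter stands upright and still on the bare table, not touching the lid, and the smaller pot's lid is within 20 mm of where it was (all of step 2 and linear speed of each of lid, lifter below 0.02 m/s and height (world z) of lifter between -0.005 and 0.006 m and angle between lifter's own z axis and vertical below 0.1 rad and distance of small_lid from where it was at the start of the episode below 0.02 m).
It fails at once if the hand or arm touches the hot lid (over 0.5 N) (contact force between any of the fingers, the arm and lid above 0.5 N).
It fails at once if the lid tilts more than 20 degrees (angle between lid's own z axis and vertical above 0.35 rad).
It fails at once if the lid is dropped or banged onto the mat (faster than 0.4 m/s when less than 50 mm above it) (horizontal distance between lid and mat below 0.1 m and height (world z) of lid below 0.062 m and linear speed of lid above 0.4 m/s).
It fails at once if the smaller pot's lid is moved more than 20 mm (distance of small_lid from where it was at the start of the episode above 0.02 m).
It also fails if it takes over 64 s, if anything falls off the work surface, if the arm or the gripper's body presses on something with over 40 N, if the wrist force passes 120 N, or if a joint passes its speed limit or range.

## Working session

There is one attempt and no reset: what is moved stays moved. The work goes in short steps, Python scripts to look and compute and a tool call to move; the robot and the scene stay as the last step left them, time stands still between calls to the robot, and variables do not carry over. Pictures are saved under pics/ and viewed, and the job is handed in when it is done.

Besides the shell and the picture viewer there is one more tool, called after "Call:" as name([rows], argument=value, ...), one row to a line, values as JSON. apply_moves: Moves the arm, as the interface text tells. Its arguments: {"type":"object","properties":{"series":{"type":"array","items":{"type":"array"}},"grip_force":{"type":"number"}},"required":["series"]}

```bash
ls; mkdir -p pics; cat > h.py <<'E'
from cell import manip
import numpy as np, cv2
def grab(name,tag):
    im,d=manip.camera(name); np.save(f'pics/{tag}_d.npy',d); cv2.imwrite(f'pics/{tag}.png',im[:,:,::-1]); return im,d
def world(name,d):
    ci=manip.camera_info(name);K=np.array(ci['intrinsics']);E=np.array(ci['extrinsics'])
    v,u=np.mgrid[:d.shape[0],:d.shape[1]]
    P=np.stack([(u-K[0,2])/K[0,0]*d,(v-K[1,2])/K[1,1]*d,d],-1)
    R=E[:3,:3];t=E[:3,3]
    return (P-t)@R
E
python3 - <<'E'
from h import *
print(manip.read_state())
for n in('scene','top'):
    im,d=grab(n,n+'0'); print(manip.camera_info(n))
    np.save(f'pics/{n}0_w.npy',world(n,d))
E
```

```text
pics
{'clock': 0.0, 'joints': array([ 1.07940679e+00,  3.00519650e-01,  1.52158305e+00,  1.46960674e-06,
        1.32070200e+00, -6.65995411e-02]), 'qd': array([-0.00110889, -0.0022265 ,  0.00048461, -0.00172498,  0.00114222,
       -0.00029922]), 'effort': array([-3.44643711e-03, -5.31796467e+01, -3.52734804e+01,  7.07520708e-02,
        2.43296177e-02, -1.45466074e-04]), 'eef_pos': array([226.56215517, 500.91023479, 229.85885063]), 'eef_rot': array([-3.14151057e+00,  1.20926520e-03,  1.14600601e+00]), 'wrist_force': array([ 0.55307286,  0.16471162, -0.12841742]), 'moment': array([ 0.04308282, -0.03659382, -0.01970468]), 'finger_gap': 93.8432025124372}
{'intrinsics': array([[388.26620274,   0.        , 249.56388266],
       [  0.        , 388.26620274, 191.90491222],
       [  0.        ,   0.        ,   1.        ]]), 'extrinsics': array([[-2.67546496e-01,  9.63286806e-01, -2.23025198e-02,
         2.11841283e+02],
       [ 6.44845771e-01,  1.61806941e-01, -7.46988919e-01,
        -2.74076343e+02],
       [-7.15955867e-01, -2.14235953e-01, -6.64462303e-01,
         1.47222268e+03],
       [ 0.00000000e+00,  0.00000000e+00,  0.00000000e+00,
         1.00000000e+00]])}
{'intrinsics': array([[375.17590458,   0.        , 252.27069799],
       [  0.        , 375.17590458, 195.75853782],
       [  0.        ,   0.        ,   1.        ]]), 'extrinsics': array([[-1.62921272e-02, -9.99371239e-01, -3.14911470e-02,
        -6.76779252e+01],
       [-9.94881714e-01,  1.93441162e-02, -9.91775239e-02,
         5.22815474e+02],
       [ 9.97243334e-02,  2.97141535e-02, -9.94571328e-01,
         1.01756978e+03],
       [ 0.00000000e+00,  0.00000000e+00,  0.00000000e+00,
         1.00000000e+00]])}
```

View pics/scene0.png

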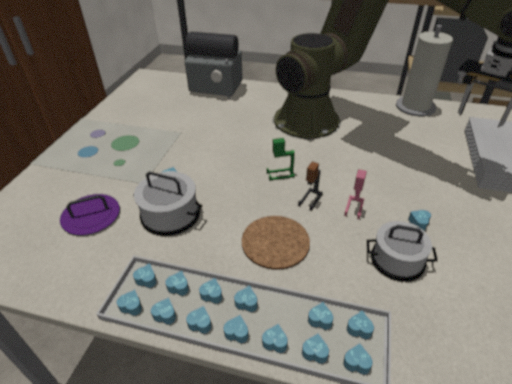

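View pics/top0.png

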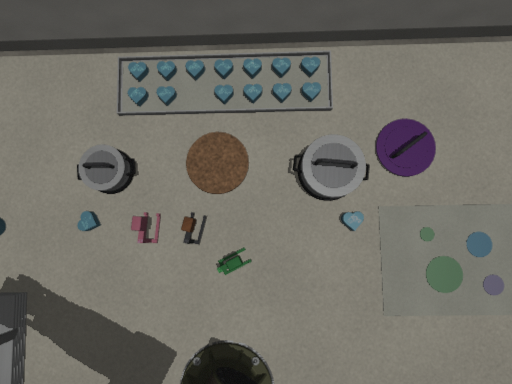

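Candidates for the lifter are green at scene (283,160), dark with a brown grip at (312,185), and pink at (357,193). The brown-gripped one fits "steel with wooden grip". The larger pot is the one at top (333,165), the small pot is at (103,167), and the purple lid look-alike is at (405,147). I'll confirm these in enlarged crops.

```bash
python3 - <<'E'
from h import *
s=cv2.imread('pics/scene0.png');t=cv2.imread('pics/top0.png')
a=cv2.resize(s[125:225,255:385],None,fx=4,fy=4,interpolation=cv2.INTER_CUBIC)
b=cv2.resize(t[195:260,120:220],None,fx=5,fy=5,interpolation=cv2.INTER_CUBIC)
c=cv2.resize(t[125:210,280:380],None,fx=5,fy=5,interpolation=cv2.INTER_CUBIC)
cv2.imwrite('pics/c1.png',a);cv2.imwrite('pics/c2.png',b);cv2.imwrite('pics/c3.png',c)
w=np.load('pics/top0_w.npy')
for p in [(217,163),(333,165),(334,163),(334,150),(103,167),(190,223),(240,220),(203,230),(195,241),(188,225)]:
    print(p,w[p[1],p[0]].round(1))
E
```

```text
(217, 163) [618.8  22.5  10.3]
(333, 165) [ 591.1 -290.5   92.1]
(334, 163) [ 596.5 -293.5   91. ]
(334, 150) [ 630.4 -294.2   93.9]
(103, 167) [602.  322.4  76.9]
(190, 223) [445.7  75.4 134.1]
(240, 220) [455.7 -40.4   0.7]
(203, 230) [429.3  64.5   2.4]
(195, 241) [398.9  85.9   9.9]
(188, 225) [440.7  79.6 138.1]
```

View pics/c1.png

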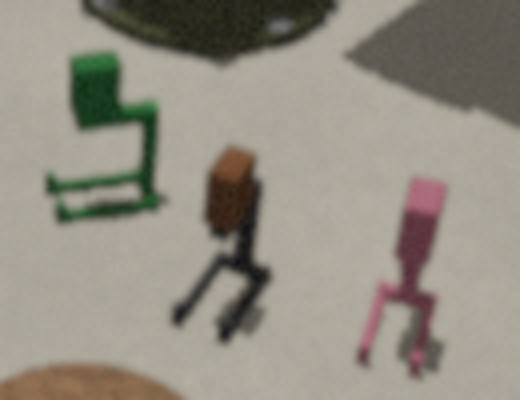

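View pics/c2.png

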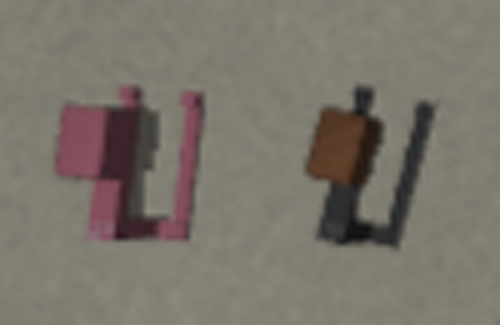

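View pics/c3.png

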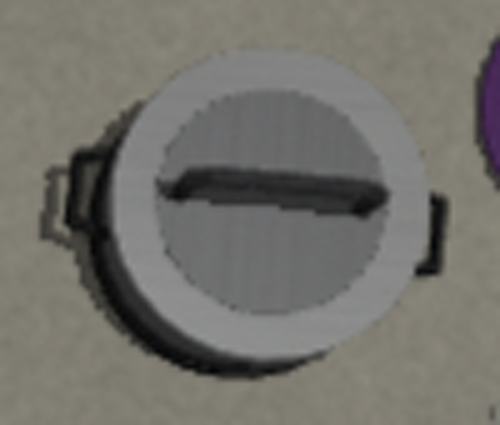

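The crops confirm it: the dark steel fork with the brown grip (crop 2 at 340,145) is the target, and the other two are fully green and fully pink. Next I'll fit the poses from the point clouds.

```bash
python3 - <<'E'
from h import *
for n in('top','scene'):
    w=np.load(f'pics/{n}0_w.npy'); im=cv2.imread(f'pics/{n}0.png'); hsv=cv2.cvtColor(im,cv2.COLOR_BGR2HSV)
    X,Y,Z=w[...,0],w[...,1],w[...,2]
    print(n)
    # big lid
    m=(np.hypot(X-598,Y+292)<110)
    l=m&(Z>86)&(Z<97); q=np.argwhere(l)
    c,r=cv2.minEnclosingCircle(w[l][:,:2].astype(np.float32)); print('lid plate',c,r,np.median(Z[l]),l.sum())
    b=m&(Z>135)&(Z<155); P=w[b]; print('bar n',len(P)); 
    rr=cv2.minAreaRect(P[:,:2].astype(np.float32)); print('bar',P.mean(0),rr,np.percentile(Z[b],[5,50,95]))
    vx=cv2.fitLine(P[:,:2].astype(np.float32),cv2.DIST_HUBER,0,.1,.1).ravel(); print('line',vx,np.degrees(np.arctan2(vx[1],vx[0])))
    # mat
    k=(hsv[...,0]<20)&(hsv[...,1]>70)&(np.hypot(X-618,Y-22)<110)&(Z<25)
    k=cv2.morphologyEx(k.astype(np.uint8),cv2.MORPH_OPEN,np.ones((3,3)))>0
    c,r=cv2.minEnclosingCircle(w[k][:,:2].astype(np.float32)); print('mat',c,r,w[k].mean(0))
    # grip
    g=(hsv[...,0]<20)&(hsv[...,1]>90)&(np.hypot(X-440,Y-75)<80)&(Z>128)&(Z<142)
    print('grip',w[g].mean(0),g.sum(),cv2.minAreaRect(w[g][:,:2].astype(np.float32)))
    # prongs
    f=(im.max(2)<90)&(np.hypot(X-430,Y-72)<75)&(Z<16)&(Z>3.5)
    print('prong');print(w[f][::6].round(0).tolist())
    s=(np.hypot(X-600,Y-320)<90)
    lz=s&(Z>70)&(Z<82); c,r=cv2.minEnclosingCircle(w[lz][:,:2].astype(np.float32)); print('small',c,r,Z[s].max())
E
```

```text
top
lid plate (591.8980102539062, -292.2257385253906) 82.88770294189453 92.15693779455295 2932
bar n 162
bar [ 591.42911189 -290.96252575  144.83221509] ((591.7747192382812, -292.19287109375), (98.96678924560547, 10.150246620178223), 83.65847778320312) [137.92821244 145.25422163 148.97849575]
line [ 1.0897713e-01  9.9404424e-01  5.9164014e+02 -2.8737466e+02] 83.74364
mat (620.1696166992188, 23.381324768066406) 89.79680633544922 [619.73026752  22.43076136  12.98280632]
grip [443.48300988  81.92314122 135.83770764] 135 ((443.5721435546875, 82.100341796875), (23.096641540527344, 34.69116973876953), 72.03164672851562)
prong
[[480.0, 93.0, 15.0], [469.0, 94.0, 9.0], [463.0, 64.0, 7.0], [457.0, 64.0, 8.0], [452.0, 66.0, 8.0], [446.0, 70.0, 4.0], [443.0, 64.0, 7.0], [438.0, 66.0, 8.0], [432.0, 69.0, 8.0], [427.0, 72.0, 7.0], [421.0, 75.0, 7.0], [415.0, 75.0, 8.0], [413.0, 69.0, 7.0], [407.0, 78.0, 9.0], [404.0, 72.0, 9.0], [401.0, 72.0, 8.0], [399.0, 74.0, 12.0], [396.0, 74.0, 13.0]]
small (603.1538696289062, 327.0396728515625) 63.254669189453125 127.25200722481799
scene
lid plate (593.3311
[... 405 characters left out ...]
490234 [632.02509686  24.90706155  11.3117057 ]
grip [451.49185434  84.45351128 133.26898026] 64 ((449.4018859863281, 84.121826171875), (19.760526657104492, 32.41609573364258), 73.674560546875)
prong
[[404.0, 77.0, 10.0], [406.0, 95.0, 16.0], [407.0, 92.0, 12.0], [405.0, 89.0, 5.0], [405.0, 107.0, 10.0], [411.0, 108.0, 11.0], [409.0, 102.0, 4.0], [423.0, 74.0, 6.0], [428.0, 72.0, 6.0], [426.0, 104.0, 7.0], [433.0, 105.0, 9.0], [431.0, 105.0, 4.0], [439.0, 106.0, 7.0], [443.0, 107.0, 7.0], [472.0, 59.0, 15.0], [450.0, 105.0, 5.0], [459.0, 103.0, 9.0], [478.0, 91.0, 16.0], [483.0, 92.0, 13.0], [476.0, 97.0, 4.0]]
small (604.4926147460938, 328.5577697753906) 64.13277435302734 122.73845491305862
```

The poses hold up against the given sizes: lid radius 83, plate at 92, loop top near 146, mat radius 90 and top at 12, grip 23×35 at z 135. Now I'll move above the lifter and look with the wrist camera.

Call:
apply_moves([
  [[3, -5, 3], [0, 0, 0], 100],
  [[6, -10, 5], [0, 0, 0.05], 60],
  [[9, -16, 6], [0, 0, 0.1], 45],
  [[12, -22, 6], [0, 0, 0.13], 45],
  [[15, -28, 6], [0, 0, 0.13], 45],
  [[18, -34, 6], [0, 0, 0.13], 45],
  [[20, -38, 6], [0, 0, 0.13], 45],
  [[21.5, -41, 6], [0, 0, 0.13], 45],
  [[22, -41.8, 6], [0, 0, 0.13], 45],
  [[22, -41.8, 6], [0, 0, 0.13], 45],
], grip_force=40)

```text
clock: 1.35
eef_pos: [446.6, 83.3, 290.2]
eef_rot: [-3.141, 0.0, 1.275]
wrist_force: [0.3, 0.6, -0.2]
finger_gap: 42.6
```

```bash
cat >> h.py <<'E'
from scipy.spatial.transform import Rotation as Ro
def wristworld(d,st):
    ci=manip.camera_info('wrist');K=np.array(ci['intrinsics']);H=np.array(ci['hand_eye'])
    v,u=np.mgrid[:d.shape[0],:d.shape[1]]
    x=(u-K[0,2])/K[0,0];y=(v-K[1,2])/K[1,1];th=np.hypot(x,y);
    s=np.tan(np.minimum(th,1.5))/np.maximum(th,1e-9)
    P=np.stack([x*s*d,y*s*d,d],-1)
    P=P@H[:3,:3].T+H[:3,3]
    return P@Ro.from_euler('xyz',st['eef_rot']).as_matrix().T+st['eef_pos']
E
python3 - <<'E'
from h import *
st=manip.read_state();print(st['clock'],st['eef_pos'],st['eef_rot'],st['finger_gap'])
im,d=grab('wrist','w1'); np.save('pics/w1_w.npy',wristworld(d,st)); print(manip.camera_info('wrist'))
E
```

```text
1.35 [446.56103434  83.31742401 290.22488307] [-3.14099757e+00  6.42743083e-05  1.27540467e+00] 42.635912403238684
{'intrinsics': array([[297.31863964,   0.        , 251.60224998],
       [  0.        , 297.31863964, 191.43074761],
       [  0.        ,   0.        ,   1.        ]]), 'hand_eye': array([[ 9.99998203e-01, -9.81239162e-04,  1.62212406e-03,
        -4.76928235e-01],
       [ 5.74834083e-04,  9.72289975e-01,  2.33777403e-01,
        -6.70286156e+01],
       [-1.80656650e-03, -2.33776051e-01,  9.72288792e-01,
        -1.54123177e+02],
       [ 0.00000000e+00,  0.00000000e+00,  0.00000000e+00,
         1.00000000e+00]])}
```

View pics/w1.png

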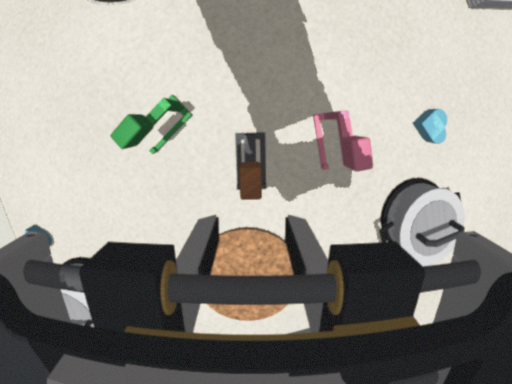

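The wrist view shows the brown-gripped steel lifter at (250,165), green at (150,125) and pink at (345,140). I'll measure the grip and steel from the wrist depth.

```bash
python3 - <<'E'
from h import *
w=np.load('pics/w1_w.npy'); im=cv2.imread('pics/w1.png'); hsv=cv2.cvtColor(im,cv2.COLOR_BGR2HSV)
cv2.imwrite('pics/w1c.png',cv2.resize(im[115:215,200:300],None,fx=6,fy=6,interpolation=cv2.INTER_CUBIC))
X,Y,Z=w[...,0],w[...,1],w[...,2]
for p in [(244,150),(258,150),(250,165),(250,190),(240,300),(250,270)]: print(p,w[p[1],p[0]].round(1))
g=(hsv[...,0]<20)&(hsv[...,1]>90)&(np.hypot(X-445,Y-80)<60)&(Z>130)&(Z<141)
print('grip top',g.sum(),w[g].mean(0),cv2.minAreaRect(w[g][:,:2].astype(np.float32)))
f=(im.max(2)<110)&(np.hypot(X-440,Y-75)<90)
b=f&(Z>78)&(Z<92); print('bar',b.sum(),w[b].mean(0).round(1),cv2.minAreaRect(w[b][:,:2].astype(np.float32)), cv2.fitLine(w[b][:,:2].astype(np.float32),cv2.DIST_HUBER,0,.1,.1).ravel())
k=(hsv[...,0]<20)&(hsv[...,1]>70)&(np.hypot(X-618,Y-22)<110)&(Z<25)
c,r=cv2.minEnclosingCircle(w[k][:,:2].astype(np.float32)); print('mat',c,r,np.median(Z[k]))
E
```

```text
(244, 150) [412.9  84.1  86.2]
(258, 150) [ 4.264e+02  9.980e+01 -4.000e-01]
(250, 165) [427.7  87.3 120.6]
(250, 190) [451.7  80.  134.3]
(240, 300) [423.8  86.7 380. ]
(250, 270) [606.9  32.   13.4]
grip top 671 [443.28126379  82.63802865 134.63951747] ((444.1333312988281, 82.34223937988281), (23.54987144470215, 33.741886138916016), 73.2470474243164)
bar 295 [413.5  91.3  86.9] ((413.42132568359375, 93.34687805175781), (18.055063247680664, 32.08442687988281), 73.01448059082031) [ 9.4996530e-01 -3.1235552e-01  4.1304309e+02  9.1683525e+01]
mat (621.5877075195312, 21.897695541381836) 89.71733856201172 11.810520183645565
```

View pics/w1c.png

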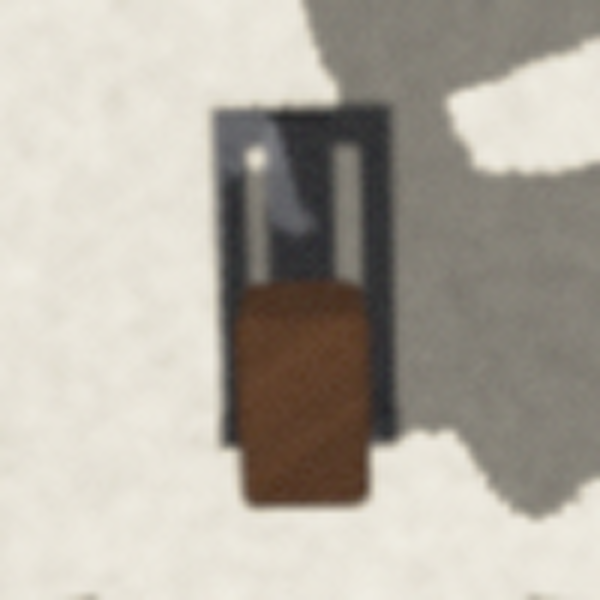

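Grip centre is at (444, 82.4) with top z 134.6, and the lifter yaw is −17°. The current tool yaw of 1.275 matches. I'll descend to TCP z≈116 and grip.

Call:
apply_moves([
  [[-0.25, -0.1, -3], [0, 0, 0], 45],
  [[-0.25, -0.1, -6.5], [0, 0, 0], 45],
  [[-0.25, -0.1, -10], [0, 0, 0], 45],
  [[-0.25, -0.1, -13], [0, 0, 0], 45],
  [[-0.25, -0.1, -15.5], [0, 0, 0], 45],
  [[-0.25, -0.1, -17], [0, 0, 0], 45],
  [[-0.25, -0.1, -17.4], [0, 0, 0], 45],
  [[-0.25, -0.1, -17.4], [0, 0, 0], 10],
  [[-0.25, -0.1, -17.4], [0, 0, 0], 10],
  [[-0.25, -0.1, -17.4], [0, 0, 0], 10],
], grip_force=40)

```text
clock: 2.65
eef_pos: [444.5, 82.2, 117.2]
eef_rot: [3.14, -0.001, 1.276]
wrist_force: [-0.5, 0.5, 5.3]
finger_gap: 24.0
```

Gripped (gap 24.0, matching the 24 mm grip). I'll lift, travel and turn to −6° yaw, to a pre-insertion point 120 mm short of the loop.

Call:
apply_moves([
  [[0, 0, 0.5], [0, 0, 0], 10],
  [[0, 0, 2], [0, 0, 0], 10],
  [[0, 0, 4.5], [0, 0, 0], 10],
  [[0, 0, 8], [0, 0, 0], 10],
  [[0, 0, 12], [0, 0, 0], 10],
  [[0, -1, 15], [0, 0, 0], 10],
  [[0, -3, 16], [0, 0, 0], 10],
  [[0.5, -6, 16], [0, 0, 0.05], 10],
  [[1, -9, 16], [0, 0, 0.1], 10],
  [[1, -12, 16], [0, 0, 0.14], 10],
], grip_force=40)

```text
clock: 3.9
eef_pos: [454.1, -38.9, 277.4]
eef_rot: [3.141, 0.0, 1.418]
wrist_force: [1.0, 0.7, -2.2]
finger_gap: 23.7
```

Call:
apply_moves([
  [[0, -3, 0], [0, 0, 0.02], 10],
  [[0.5, -6, 0], [0, 0, 0.05], 10],
  [[1, -10, 0], [0, 0, 0.05], 10],
  [[1, -14, 0], [0, 0, 0.05], 10],
  [[1.5, -18, 0], [0, 0, 0.05], 10],
  [[1.9, -21, 0], [0, 0, 0.05], 10],
  [[1.9, -23, -1], [0, 0, 0.05], 10],
  [[1.9, -24, -3], [0, 0, 0.05], 10],
  [[1.9, -24.1, -5], [0, 0, 0.05], 10],
  [[1.9, -24.1, -5.5], [0, 0, 0.05], 10],
])

```text
clock: 5.15
eef_pos: [472.6, -278.4, 220.2]
eef_rot: [-3.14, -0.001, 1.466]
wrist_force: [0.3, -0.8, -1.9]
finger_gap: 23.9
```

```bash
python3 - <<'E'
from h import *
st=manip.read_state();print(st['clock'],st['eef_pos'],st['eef_rot'],st['finger_gap'],st['wrist_force'])
for n in ('wrist','top','scene'):
    st=manip.read_state()
    im,d=grab(n,n+'2'); np.save(f'pics/{n}2_w.npy',wristworld(d,st) if n=='wrist' else world(n,d))
E
```

```text
5.15 [ 472.641787   -278.43061482  220.23524477] [-3.13951243e+00 -1.18594577e-03  1.46610287e+00] 23.948378806013572 [ 0.33497733 -0.8338356  -1.8995793 ]
```

View pics/wrist2.png

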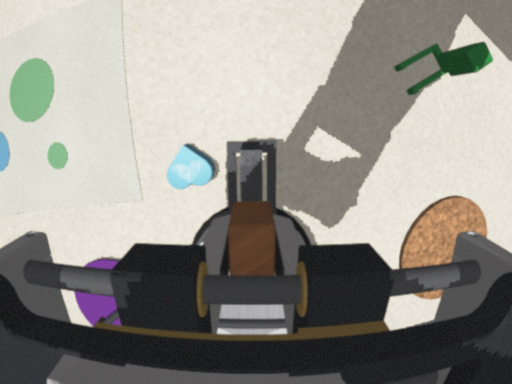

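View pics/scene2.png

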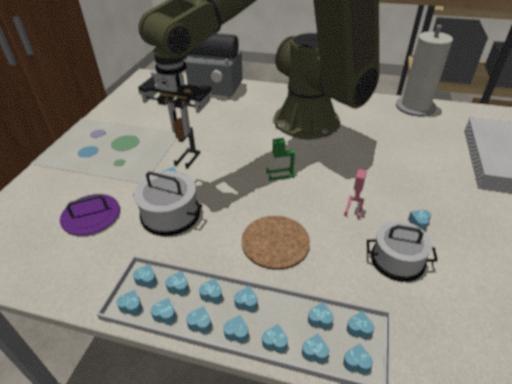

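View pics/top2.png

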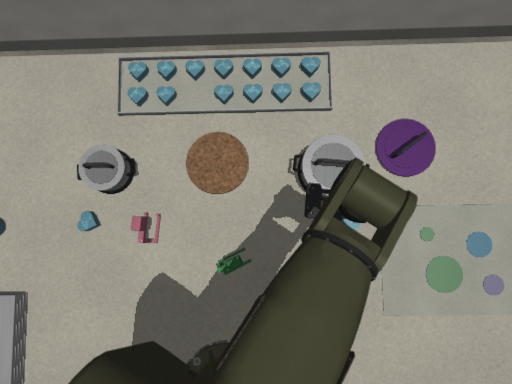

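```bash
python3 - <<'E'
from h import *
im=cv2.imread('pics/scene2.png');w=np.load('pics/scene2_w.npy')
cv2.imwrite('pics/s2c.png',cv2.resize(im[85:235,120:220],None,fx=5,fy=4,interpolation=cv2.INTER_CUBIC)) if 0 else cv2.imwrite('pics/s2c.png',cv2.resize(im[90:235,115:225],None,fx=4,fy=4,interpolation=cv2.INTER_CUBIC))
X,Y,Z=w[...,0],w[...,1],w[...,2]
m=(abs(X-475)<60)&(abs(Y+279)<45)&(Z>85)&(Z<135)
for r in w[m][np.argsort(-w[m][:,0])][::4]: print(r.round(0).tolist(),end=' ')
w=np.load('pics/wrist2_w.npy');X,Y,Z=w[...,0],w[...,1],w[...,2]
print()
im=cv2.imread('pics/wrist2.png')
cv2.imwrite('pics/w2c.png',cv2.resize(im[130:345,180:320],None,fx=2.7,fy=2.7,interpolation=cv2.INTER_CUBIC))
m=(abs(X-592)<14)&(abs(Y+292)<60)&(Z>130)&(Z<155)
if m.sum(): print('bar wrist',m.sum(),w[m].mean(0),cv2.minAreaRect(w[m][:,:2].astype(np.float32)),cv2.fitLine(w[m][:,:2].astype(np.float32),cv2.DIST_HUBER,0,.1,.1).ravel())
E
```

```text
[535.0, -248.0, 89.0] [534.0, -277.0, 94.0] [534.0, -272.0, 91.0] [533.0, -242.0, 92.0] [533.0, -245.0, 92.0] [532.0, -319.0, 91.0] [531.0, -286.0, 89.0] [530.0, -301.0, 90.0] [530.0, -256.0, 91.0] [529.0, -265.0, 88.0] [528.0, -323.0, 91.0] [528.0, -293.0, 89.0] [527.0, -302.0, 91.0] [527.0, -251.0, 89.0] [526.0, -306.0, 92.0] [525.0, -309.0, 91.0] [525.0, -279.0, 90.0] [524.0, -261.0, 89.0] [524.0, -276.0, 89.0] [522.0, -298.0, 91.0] [522.0, -289.0, 92.0] [521.0, -296.0, 91.0] [521.0, -281.0, 90.0] [520.0, -265.0, 92.0] [519.0, -284.0, 91.0] [518.0, -263.0, 91.0] [517.0, -314.0, 88.0] [516.0, -292.0, 91.0] [516.0, -317.0, 90.0] [515.0, -289.0, 91.0] [514.0, -302.0, 91.0] [512.0, -300.0, 90.0] [509.0, -264.0, 113.0] [508.0, -263.0, 105.0] [506.0, -294.0, 123.0] [506.0, -294.0, 108.0] [505.0, -266.0, 113.0] [504.0, -300.0, 109.0] [503.0, -297.0, 113.0] [503.0, -298.0, 109.0] [502.0, -266.0, 121.0] [501.0, -260.0, 122.0] [501.0, -297.0, 122.0] [500.0, -300.0, 120.0] [497.0, -301.0, 121.0] [493.0, -292.0, 113.0] [492.0, -293.0, 109.0] [489.0, -257.0, 110.0] [487.0, -258.0, 112.0] [485.
[... 574 characters left out ...]
.0, -267.0, 109.0] [435.0, -278.0, 121.0] [435.0, -290.0, 104.0] [435.0, -279.0, 113.0] [434.0, -267.0, 112.0] [434.0, -266.0, 115.0] [434.0, -272.0, 121.0] [434.0, -257.0, 113.0] [433.0, -260.0, 116.0] [433.0, -281.0, 130.0] [433.0, -266.0, 118.0] [432.0, -287.0, 110.0] [432.0, -290.0, 113.0] [431.0, -279.0, 125.0] [431.0, -269.0, 130.0] [430.0, -290.0, 115.0] [429.0, -284.0, 116.0] [427.0, -263.0, 115.0] [427.0, -257.0, 115.0] [425.0, -251.0, 112.0] [423.0, -290.0, 114.0] 
bar wrist 654 [ 590.67986934 -290.13388134  143.9193644 ] ((591.3883056640625, -290.8493347167969), (65.29044342041016, 10.34990119934082), 81.34439849853516) [ 1.1836817e-01  9.9296975e-01  5.9011639e+02 -2.9072342e+02]
```

View pics/s2c.png

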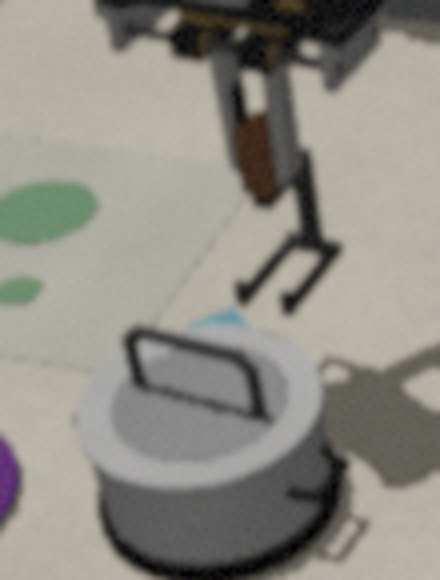

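View pics/w2c.png

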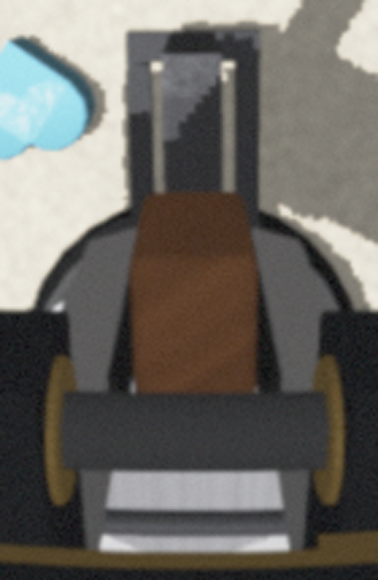

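The lifter is level, with prong tops at z≈111 and tips at 122, which puts its origin at z≈103. That is inside the 91–118 entry window. The loop bar is at (592,−291.5) with direction ≈84°. I'll insert 119 mm along −6.3°.

Call:
apply_moves([
  [[1, -0.1, 0], [0, 0, 0], 10],
  [[2.5, -0.27, 0], [0, 0, 0], 10],
  [[4.5, -0.49, 0], [0, 0, 0], 10],
  [[6, -0.66, 0], [0, 0, 0], 10],
  [[7.5, -0.82, 0], [0, 0, 0], 10],
  [[9, -0.98, 0], [0, 0, 0], 10],
  [[10.3, -1.13, 0], [0, 0, 0], 10],
  [[11.3, -1.24, 0], [0, 0, 0], 10],
  [[11.9, -1.3, 0], [0, 0, 0], 10],
  [[11.9, -1.3, 0], [0, 0, 0], 10],
])

```text
clock: 6.55
eef_pos: [592.4, -291.9, 221.4]
eef_rot: [-3.142, -0.0, 1.466]
wrist_force: [-1.1, 0.8, -2.6]
finger_gap: 24.2
```

```bash
python3 - <<'E'
from h import *
im,d=grab('scene','s3');np.save('pics/s3_w.npy',world('scene',d))
im=cv2.imread('pics/s3.png')
cv2.imwrite('pics/s3c.png',cv2.resize(im[90:235,115:225],None,fx=5,fy=4,interpolation=cv2.INTER_CUBIC))
E
```

```text
(no output)
```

View pics/s3c.png

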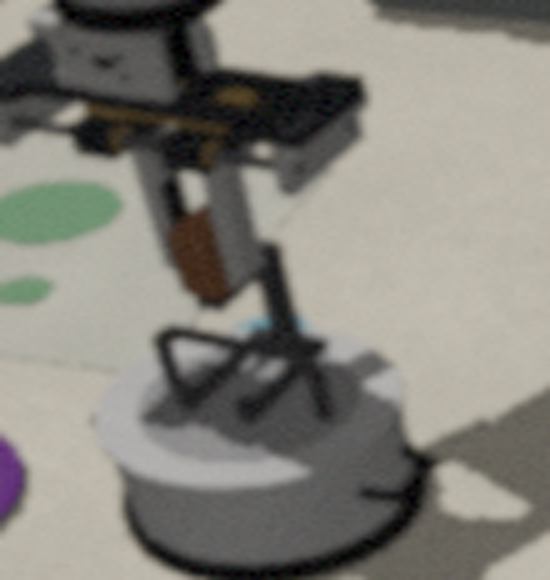

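Both prongs pass under the loop with tips in front (crop 170,410 and 245,410), and there is no contact force. I'll lift slowly.

Call:
apply_moves([
  [[0, 0, 0.8], [0, 0, 0], 10],
  [[0, 0, 1.6], [0, 0, 0], 10],
  [[0, 0, 2.0], [0, 0, 0], 10],
  [[0, 0, 2.3], [0, 0, 0], 10],
  [[0, 0, 2.6], [0, 0, 0], 10],
  [[0, 0, 2.9], [0, 0, 0], 10],
  [[0, 0, 3.2], [0, 0, 0], 10],
  [[0, 0, 3.6], [0, 0, 0], 10],
  [[0, 0, 4.0], [0, 0, 0], 10],
  [[0, 0, 4.4], [0, 0, 0], 10],
])

```text
clock: 7.85
eef_pos: [592.2, -291.9, 265.8]
eef_rot: [3.142, 0.0, 1.466]
wrist_force: [-0.3, -0.7, -6.7]
finger_gap: 24.3
```

```bash
python3 - <<'E'
from h import *
im,d=grab('scene','s4');w=world('scene',d)
im=cv2.imread('pics/s4.png')
cv2.imwrite('pics/s4c.png',cv2.resize(im[90:235,115:225],None,fx=5,fy=4,interpolation=cv2.INTER_CUBIC))
X,Y,Z=w[...,0],w[...,1],w[...,2]
m=(np.hypot(X-592,Y+292)<83)&(Z>95)&(Z<130)
A=np.c_[w[m][:,:2]-[592,-292],np.ones(m.sum())]
s=np.linalg.lstsq(A,w[m][:,2],rcond=None)[0];print(m.sum(),s,np.std(A@s-w[m][:,2]))
E
```

```text
1671 [-2.89970469e-03 -2.20305119e-03  1.11525862e+02] 2.053817537898133
```

View pics/s4c.png

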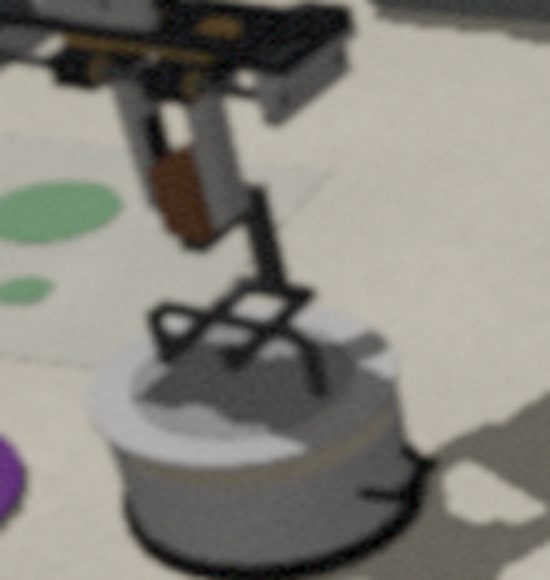

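The lid is level (slopes <0.003) and raised 20 mm. I'll continue up, then move gently towards the mat.

Call:
apply_moves([
  [[0, 0, 0.4], [0, 0, 0], 10],
  [[0, 0, 1.0], [0, 0, 0], 10],
  [[0, 0, 1.8], [0, 0, 0], 10],
  [[0, 0, 2.6], [0, 0, 0], 10],
  [[0, 0, 3.4], [0, 0, 0], 10],
  [[0, 0, 4.1], [0, 0, 0], 10],
  [[0, 0, 4.6], [0, 0, 0], 10],
  [[0, 0, 4.9], [0, 0, 0], 10],
  [[0, 0, 5], [0, 0, 0], 10],
  [[0, 0, 5], [0, 0, 0], 10],
])

```text
clock: 9.15
eef_pos: [592.2, -291.9, 315.3]
eef_rot: [-3.141, -0.0, 1.466]
wrist_force: [0.1, 0.2, -5.8]
finger_gap: 23.9
```

Call:
apply_moves([
  [[0, 0.3, 0], [0, 0, 0], 10],
  [[0, 0.9, 0], [0, 0, 0], 10],
  [[0.1, 1.8, 0], [0, 0, 0], 10],
  [[0.2, 3, 0], [0, 0, 0], 10],
  [[0.4, 4.5, 0], [0, 0, 0], 10],
  [[0.6, 6.3, 0], [0, 0, 0], 10],
  [[0.8, 8.3, 0], [0, 0, 0], 10],
  [[1.0, 10.3, 0], [0, 0, 0], 10],
  [[1.2, 12.3, 0], [0, 0, 0], 10],
  [[1.4, 14.3, 0], [0, 0, 0], 10],
])

```text
clock: 10.4
eef_pos: [606.3, -147.4, 315.5]
eef_rot: [3.142, 0.0, 1.466]
wrist_force: [0.2, 0.5, -5.7]
finger_gap: 24.0
```

Call:
apply_moves([
  [[0.2, 2, 0], [0, 0, 0], 10],
  [[0.4, 4, 0], [0, 0, 0], 10],
  [[0.6, 6, 0], [0, 0, 0], 10],
  [[0.8, 8, 0], [0, 0, 0], 10],
  [[1.0, 10, 0], [0, 0, 0], 10],
  [[1.2, 12, 0], [0, 0, 0], 10],
  [[1.4, 13.8, 0], [0, 0, 0], 10],
  [[1.5, 15.2, 0], [0, 0, 0], 10],
  [[1.5, 16.2, 0], [0, 0, 0], 10],
  [[1.5, 16.8, 0], [0, 0, 0], 10],
])

```text
clock: 11.65
eef_pos: [621.2, 19.5, 315.4]
eef_rot: [-3.142, 0.0, 1.466]
wrist_force: [0.4, -0.3, -5.7]
finger_gap: 23.9
```

Call:
apply_moves([
  [[0, 0.2, 0], [0, 0, 0], 10],
  [[0, 0.2, 0], [0, 0, 0], 10],
  [[0, 0.2, -0.3], [0, 0, 0], 10],
  [[0, 0.2, -0.9], [0, 0, 0], 10],
  [[0, 0.2, -1.7], [0, 0, 0], 10],
  [[0, 0.2, -2.5], [0, 0, 0], 10],
  [[0, 0.2, -3.3], [0, 0, 0], 10],
  [[0, 0.2, -4.0], [0, 0, 0], 10],
  [[0, 0.2, -4.4], [0, 0, 0], 10],
  [[0, 0.2, -4.5], [0, 0, 0], 10],
])

```text
clock: 12.9
eef_pos: [621.2, 21.1, 270.2]
eef_rot: [-3.141, 0.0, 1.466]
wrist_force: [-0.4, -0.3, -5.6]
finger_gap: 23.7
```

```bash
python3 - <<'E'
from h import *
for n in('scene','top'):
    im,d=grab(n,n+'5');w=world(n,d)
    X,Y,Z=w[...,0],w[...,1],w[...,2]
    m=(np.hypot(X-621,Y-23)<110)&(Z>95)&(Z<125)
    print(np.percentile(Z[m],[5,50,95]),m.sum())
    c,r=cv2.minEnclosingCircle(w[m][:,:2].astype(np.float32)); print(n,c,r)
    A=np.c_[w[m][:,:2]-[621,23],np.ones(m.sum())]
    s=np.linalg.lstsq(A,w[m][:,2],rcond=None)[0];print(s)
E
```

```text
[113.38034666 115.69914191 117.98308532] 2227
scene (622.1473388671875, 20.528390884399414) 83.900634765625
[-3.95632601e-03 -1.39550841e-03  1.15778378e+02]
[114.38031865 117.33231544 120.0517888 ] 930
top (602.4053344726562, -10.344538688659668) 73.65629577636719
[8.86059273e-03 1.50003466e-02 1.18198867e+02]
```

View pics/scene5.png

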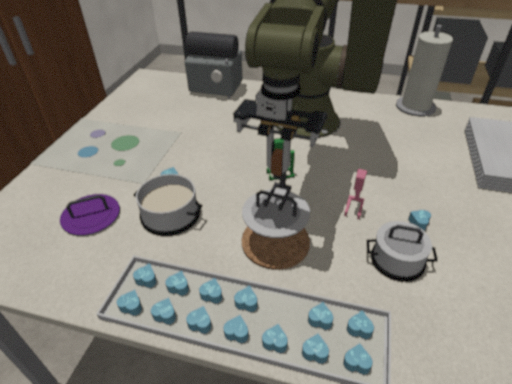

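View pics/top5.png

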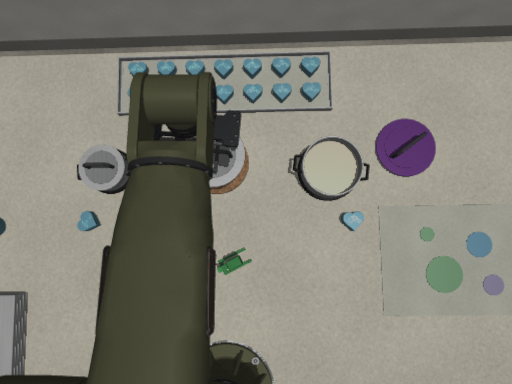

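The lid is level at (622,20.5) with its underside at ≈104, and the mat centre is at ≈(622,22.5). I'll lower it, going slower over the last centimetre, then take the prongs down to the middle of the loop opening.

Call:
apply_moves([
  [[0, 0.1, -0.5], [0, 0, 0], 10],
  [[0, 0.2, -1.3], [0, 0, 0], 10],
  [[0, 0.2, -2.3], [0, 0, 0], 10],
  [[0, 0.2, -3.5], [0, 0, 0], 10],
  [[0, 0.2, -4.7], [0, 0, 0], 10],
  [[0, 0.2, -5.8], [0, 0, 0], 10],
  [[0, 0.2, -6.8], [0, 0, 0], 10],
  [[0, 0.2, -7.5], [0, 0, 0], 10],
  [[0, 0.2, -8.0], [0, 0, 0], 10],
  [[0, 0.2, -8.3], [0, 0, 0], 10],
])

```text
clock: 14.25
eef_pos: [621.2, 23.1, 187.3]
eef_rot: [3.141, 0.0, 1.466]
wrist_force: [0.1, -0.3, -5.5]
finger_gap: 23.8
```

Call:
apply_moves([
  [[0, 0, -0.2], [0, 0, 0], 10],
  [[0, 0, -0.4], [0, 0, 0], 10],
  [[0, 0, -0.6], [0, 0, 0], 10],
  [[0, 0, -0.8], [0, 0, 0], 10],
  [[0, 0, -1.0], [0, 0, 0], 10],
  [[0, 0, -1.2], [0, 0, 0], 10],
  [[0, 0, -1.4], [0, 0, 0], 10],
  [[0, 0, -1.6], [0, 0, 0], 10],
  [[0, 0, -1.8], [0, 0, 0], 10],
  [[0, 0, -2.0], [0, 0, 0], 10],
])

```text
clock: 15.5
eef_pos: [621.2, 23.1, 167.3]
eef_rot: [-3.142, 0.0, 1.466]
wrist_force: [-0.4, -0.2, -2.4]
finger_gap: 23.7
```

```bash
python3 - <<'E'
from h import *
im,d=grab('scene','s6');w=world('scene',d)
im=cv2.imread('pics/s6.png')
cv2.imwrite('pics/s6c.png',cv2.resize(im[130:280,220:330],None,fx=5,fy=4,interpolation=cv2.INTER_CUBIC))
X,Y,Z=w[...,0],w[...,1],w[...,2]
m=(np.hypot(X-621,Y-23)<95)&(Z>19)&(Z<32)
print(np.percentile(Z[m],[5,50,95]),m.sum(),cv2.minEnclosingCircle(w[m][:,:2].astype(np.float32)))
E
```

```text
[21.40882757 23.87180147 26.33993564] 2002 ((623.4226684570312, 24.168603897094727), 84.26353454589844)
```

View pics/s6c.png

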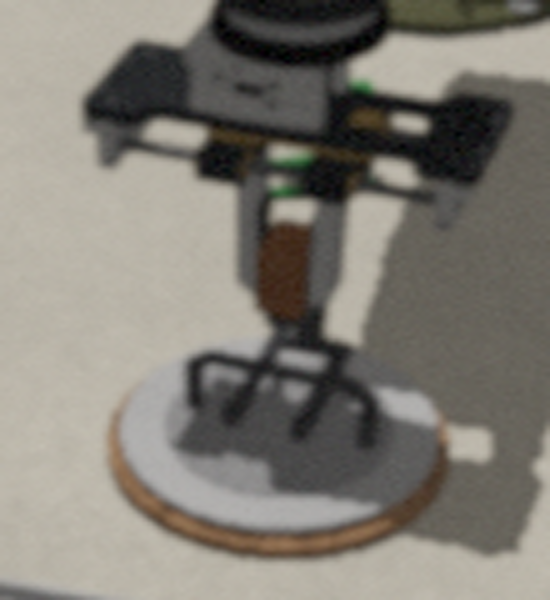

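The lid lies flat on the mat (plate z 23.9, centre ≈(623,24)). I'll lower the prongs a bit more and withdraw straight back.

Call:
apply_moves([
  [[0, 0, -0.5], [0, 0, 0], 10],
  [[0, 0, -1.0], [0, 0, 0], 10],
  [[0, 0, -1.1], [0, 0, 0], 10],
  [[-0.5, 0.05, -1.1], [0, 0, 0], 10],
  [[-1.5, 0.16, -1.1], [0, 0, 0], 10],
  [[-2.5, 0.27, -1.1], [0, 0, 0], 10],
  [[-3.5, 0.38, -1.1], [0, 0, 0], 10],
  [[-4.5, 0.49, -1.1], [0, 0, 0], 10],
  [[-5.5, 0.6, -1.1], [0, 0, 0], 10],
  [[-6.5, 0.71, -1.1], [0, 0, 0], 10],
])

```text
clock: 16.8
eef_pos: [555.5, 30.3, 156.5]
eef_rot: [3.142, -0.0, 1.466]
wrist_force: [0.0, -0.3, -2.0]
finger_gap: 24.0
```

Call:
apply_moves([
  [[-1.5, 0.16, 0], [0, 0, 0], 10],
  [[-3.5, 0.38, 0], [0, 0, 0], 10],
  [[-5.5, 0.6, 0], [0, 0, 0], 10],
  [[-7.5, 0.82, 0], [0, 0, 0], 10],
  [[-8.8, 1.5, 0], [0, 0, 0], 10],
  [[-9.8, 2.4, 0], [0, 0, 0], 10],
  [[-10.5, 3.2, 0], [0, 0, 0], 10],
  [[-10.7, 3.5, -0.8], [0, 0, 0], 10],
  [[-10.7, 3.5, -2], [0, 0, 0], 10],
  [[-10.7, 3.5, -2], [0, 0, 0], 10],
])

```text
clock: 18.05
eef_pos: [448.8, 65.0, 135.1]
eef_rot: [-3.139, 0.0, 1.466]
wrist_force: [-0.7, -0.2, -2.8]
finger_gap: 23.9
```

```bash
python3 - <<'E'
from h import *
im,d=grab('scene','s7');w=world('scene',d)
X,Y,Z=w[...,0],w[...,1],w[...,2]
m=(np.hypot(X-621,Y-23)<95)&(Z>19)&(Z<32)
print(np.percentile(Z[m],[5,50,95]),m.sum(),cv2.minEnclosingCircle(w[m][:,:2].astype(np.float32)))
A=np.c_[w[m][:,:2]-[621,23],np.ones(m.sum())]
print(np.linalg.lstsq(A,w[m][:,2],rcond=None)[0])
E
```

```text
[21.43878728 23.92339611 26.4709266 ] 2216 ((622.4353637695312, 22.204517364501953), 84.24651336669922)
[-1.54658003e-03 -5.02742789e-04  2.39409067e+01]
```

View pics/s7.png

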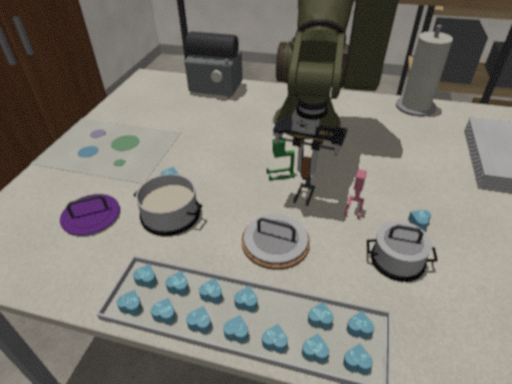

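The lid lies on the mat at (622,22), level, and the lifter is clear of it (scene 306,190). Now I'll lower the lifter onto the table.

Call:
apply_moves([
  [[0, 0, -0.5], [0, 0, 0], 10],
  [[0, 0, -1.0], [0, 0, 0], 10],
  [[0, 0, -1.3], [0, 0, 0], 10],
  [[0, 0, -1.5], [0, 0, 0], 10],
  [[0, 0, -1.6], [0, 0, 0], 10],
  [[0, 0, -1.7], [0, 0, 0], 10],
  [[0, 0, -1.75], [0, 0, 0], 10],
  [[0, 0, -1.8], [0, 0, 0], 10],
  [[0, 0, -1.8], [0, 0, 0], 10],
  [[0, 0, -1.8], [0, 0, 0], 10],
])

```text
clock: 19.35
eef_pos: [449.2, 65.2, 118.5]
eef_rot: [3.142, 0.0, 1.466]
wrist_force: [-0.3, -0.7, -1.3]
finger_gap: 24.0
```

Call:
apply_moves([
  [[0, 0, -0.05], [0, 0, 0], 10],
  [[0, 0, -0.1], [0, 0, 0], 10],
  [[0, 0, -0.1], [0, 0, 0], 10],
  [[0, 0, -0.1], [0, 0, 0], 10],
  [[0, 0, -0.1], [0, 0, 0], 10],
  [[0, 0, -0.1], [0, 0, 0], 10],
  [[0, 0, -0.1], [0, 0, 0], 10],
  [[0, 0, -0.1], [0, 0, 0], 10],
  [[0, 0, -0.1], [0, 0, 0], 10],
  [[0, 0, -0.1], [0, 0, 0], 10],
])

```text
clock: 20.6
eef_pos: [449.2, 65.2, 117.4]
eef_rot: [-3.142, -0.0, 1.466]
wrist_force: [0.0, -0.3, -1.6]
finger_gap: 23.6
```

```bash
python3 - <<'E'
from h import *
im,d=grab('scene','s8');w=world('scene',d)
im=cv2.imread('pics/s8.png')
cv2.imwrite('pics/s8c.png',cv2.resize(im[115:225,250:380],None,fx=5,fy=5,interpolation=cv2.INTER_CUBIC))
st=manip.read_state();print(st['eef_pos'],st['wrist_force'])
E
```

```text
[449.16415627  65.19765663 117.44798755] [-0.21409539 -0.90396507 -3.25685004]
```

View pics/s8c.png

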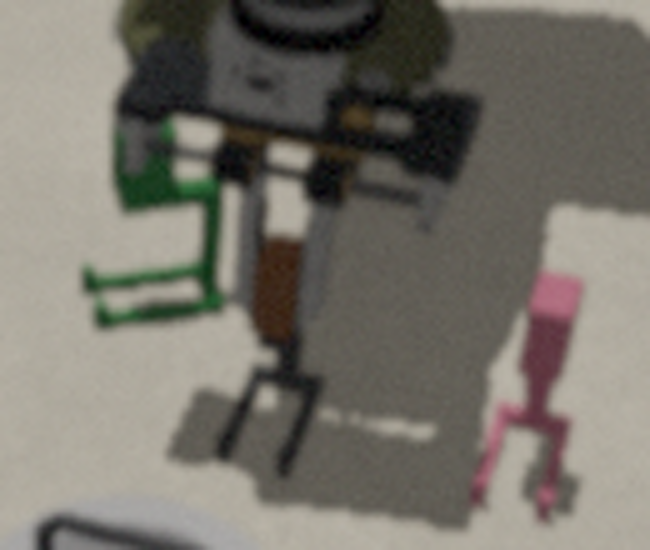

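There is no table contact yet (force still ≈ −2.5, the lifter's weight). I'll go down in small steps.

Call:
apply_moves([
  [[0, 0, -0.05], [0, 0, 0], 10],
  [[0, 0, -0.05], [0, 0, 0], 10],
  [[0, 0, -0.1], [0, 0, 0], 10],
  [[0, 0, -0.1], [0, 0, 0], 10],
  [[0, 0, -0.1], [0, 0, 0], 10],
  [[0, 0, -0.1], [0, 0, 0], 10],
  [[0, 0, -0.1], [0, 0, 0], 10],
  [[0, 0, -0.1], [0, 0, 0], 10],
  [[0, 0, -0.1], [0, 0, 0], 10],
  [[0, 0, -0.1], [0, 0, 0], 10],
])

```text
clock: 21.9
eef_pos: [449.3, 65.2, 117.2]
eef_rot: [3.141, -0.0, 1.466]
wrist_force: [-4.6, -0.6, 10.7]
finger_gap: 24.1
```

Contact: z stopped at 117.2 and the force swung to +10.7 N. I'll ease off 0.7 mm and open.

Call:
apply_moves([
  [[0, 0, 0.04], [0, 0, 0], 10],
  [[0, 0, 0.07], [0, 0, 0], 10],
  [[0, 0, 0.07], [0, 0, 0], 10],
  [[0, 0, 0.07], [0, 0, 0], 27],
  [[0, 0, 0.07], [0, 0, 0], 30],
  [[0, 0, 0.07], [0, 0, 0], 35],
  [[0, 0, 0.07], [0, 0, 0], 40],
  [[0, 0, 0.07], [0, 0, 0], 45],
  [[0, 0, 0.07], [0, 0, 0], 45],
  [[0, 0, 0.07], [0, 0, 0], 45],
])

```text
clock: 23.15
eef_pos: [449.2, 65.2, 117.1]
eef_rot: [-3.142, 0.0, 1.466]
wrist_force: [1.2, 0.0, -0.3]
finger_gap: 42.2
```

Call:
apply_moves([
  [[0, 0, 0.5], [0, 0, 0], 45],
  [[0, 0, 1.5], [0, 0, 0], 45],
  [[0, 0, 3], [0, 0, 0], 45],
  [[0, 0, 5], [0, 0, 0], 45],
  [[0, 0, 8], [0, 0, 0], 45],
  [[0, 0, 11], [0, 0, 0], 45],
  [[0, 0, 14], [0, 0, 0], 45],
  [[0, 0, 16], [0, 0, 0], 45],
  [[0, 0, 17], [0, 0, 0], 45],
  [[0, 0, 17], [0, 0, 0], 45],
])

```text
clock: 24.4
eef_pos: [449.2, 65.2, 287.6]
eef_rot: [3.141, -0.0, 1.466]
wrist_force: [-0.8, -0.2, 0.1]
finger_gap: 42.3
```

```bash
python3 - <<'E'
from h import *
im,d=grab('scene','s9');w=world('scene',d)
X,Y,Z=w[...,0],w[...,1],w[...,2]
m=(np.hypot(X-621,Y-23)<95)&(Z>19)&(Z<32)
print(np.percentile(Z[m],[5,50,95]),m.sum(),cv2.minEnclosingCircle(w[m][:,:2].astype(np.float32)))
s=(np.hypot(X-600,Y-320)<90)
lz=s&(Z>70)&(Z<82); print('small',cv2.minEnclosingCircle(w[lz][:,:2].astype(np.float32)))
im=cv2.imread('pics/s9.png');hsv=cv2.cvtColor(im,cv2.COLOR_BGR2HSV)
g=(hsv[...,0]<20)&(hsv[...,1]>90)&(np.hypot(X-450,Y-65)<50)&(Z>80)
print('grip',w[g].mean(0),Z[g].min(),Z[g].max())
cv2.imwrite('pics/s9c.png',cv2.resize(im[115:275,230:380],None,fx=4,fy=3.6,interpolation=cv2.INTER_CUBIC))
E
```

```text
[21.44389703 23.88953027 26.33879104] 2218 ((623.087890625, 23.117687225341797), 83.8319091796875)
small ((604.01953125, 326.2164001464844), 64.28160858154297)
grip [464.02584601  66.93275469 247.7202801 ] 83.60524615950911 534.9807706474842
```

View pics/s9c.png

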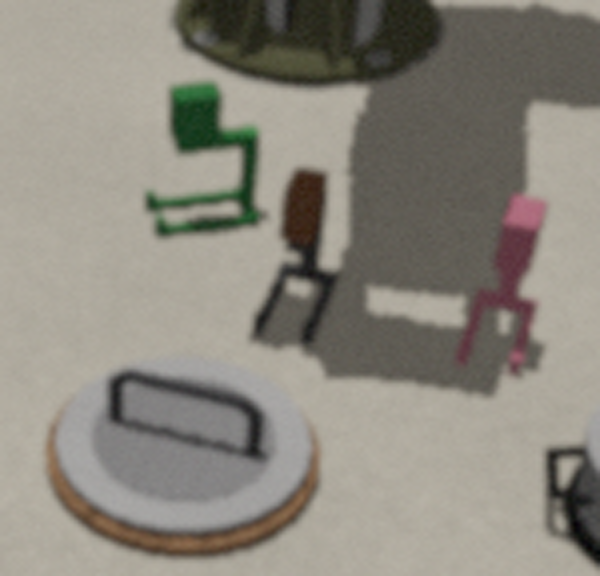

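The lifter stands upright and free (crop 305,250), and the lid is flat on the mat (185,450). One wrist check of the lifter's tilt, then I'll hand in.

```bash
python3 - <<'E'
from h import *
st=manip.read_state();im,d=grab('wrist','w10');w=wristworld(d,st)
im=cv2.imread('pics/w10.png');hsv=cv2.cvtColor(im,cv2.COLOR_BGR2HSV);X,Y,Z=w[...,0],w[...,1],w[...,2]
g=(hsv[...,0]<20)&(hsv[...,1]>90)&(np.hypot(X-449,Y-65)<40)&(Z>129)&(Z<142)
A=np.c_[w[g][:,:2]-w[g][:,:2].mean(0),np.ones(g.sum())]
print(g.sum(),w[g].mean(0),np.linalg.lstsq(A,w[g][:,2],rcond=None)[0])
print(manip.sign_off())
E
```

```text
681 [447.85129946  65.2198297  134.66454132] [2.78655045e-02 2.15366013e-03 1.34664541e+02]
the job is handed in; nothing more can be done
None
```

I lifted the hot lid off the larger pot with the steel lifter and set it on the cork mat. I then stood the lifter back on the bare table, let go and handed the job in at about 24.5 s. The hand-in reports no verdict, so the results below rest on my own checks.

- **Lid:** it lies flat on the mat, centred at about (623, 23) mm against a mat centre of about (622, 22.5). Its plate is at z 23.9 mm, where 24 is expected. Once it was set down, its tilt measured about 0.002 rad. It stayed level in the two checks on the way, with slopes below 0.004 in the scene camera.
- **Lifter:** it is free of the hand and the lid, standing at about (448, 65) mm. Its grip top measures z 134.7 mm against 135 expected, and its tilt about 0.03 rad or less, within camera noise.
- **Small lid:** it measured within about 2.5 mm of its starting position, which is camera noise.

- **Cameras disagreed:** the top camera's fit of the hanging lid over the mat was off because the arm hid part of it, so I used the scene camera there. The cameras also differed by a few millimetres on the mat and lid centres.
- **Lifter set-down:** the lifter had not reached the table on my first two lowering moves. A third small step showed contact at +10.7 N, and I eased off before opening the gripper.

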